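Close up a specimen case: roll its edge strip down and lock it

ROBOT

A 6-joint arm with a two-finger parallel gripper is mounted at the origin on the work surface. World frame = base frame: x ahead of the robot, y to its left, z up, the work surface at z = 0. Lengths are in m, angles in degrees, forces in N, time in s.
With the tool pointing down it reaches from about 0.35 to 0.875 m from the base axis. Payload 4.2 kg.
Tool frame: the origin (TCP) lies between the finger pads; the fingertips stand 11 mm ahead of it and the grasp point (between the pads) lies 8 mm behind it; z points along the fingers, y is the direction in which the jaws open and shut (so a half turn about z gives the same grasp; the last joint's range is limited). The gripper opens to 87 mm and grips with 3 to 60 N. Pads are 19 mm wide; open, the fingers measure 117 mm over their backs; the gripper's body (75 mm by 190 mm) begins 51 mm behind the grasp point.
Start: joints at [-57.433, 22.042, 0.453, 0, -68.411, -14.817], TCP at [0.191, -0.595, 0.234] pointing down, gripper open.
Joint ranges: [-179.83, 179.83], [-69.29, 118.12], [-61.27, 80.66], [-181.25, 117.63], [-171.15, -9.14], [-177.46, 177.46]. Speed limits (degrees/s): [159.86, 159.86, 180, 180, 180, 180].

INTERFACE

Orientations are given as a 3x3 rotation matrix whose columns are the frame's x, y, z axes.
In Python, from station import sense, capture, get_calibration, finish_job, search_frame, cut_out gives the robot as it stands.
- The arm moves only by the tool arm_command, never from a script. Its argument "rows" is a list of rows, each an object with "fingers": the opening in per cent of the stroke, from 0 (shut) to 100 (fully open); "travel": the shift along the tool's x, y, z in cm, a list of three; "roll": the turn about the tool's z in degrees. A call has 1 to 10 rows; each row is the pose to reach, as a shift and turn from the pose commanded when the call began, along the tool's axes at that moment; what a row does not reach only later rows make up. A row lasts 1/10 s, in which the tool goes at most 50 mm and 8.59 degrees, less where a joint would pass 70% of its speed; a pose out of reach is approached as far as the arm can. A call with a gripper value outside its range is refused whole. The fingers move at their own pace and stop on an object; the grip force is fixed at half the most. Time passes only in rows, so rows that repeat a pose let the fingers close. It gives the time, the measured TCP pose, the force and the opening at its end, in the units of the state.
- sense(): the state, without advancing time (a new reading comes with each control period).
- capture(name): name is "scene" or "top" or "wrist"; returns (picture, depth): 384x512x3 uint8, red, green, blue; 384x512 float32, m along the optical axis (not along the pixel's ray), 0 where there is no reading.
- get_calibration(name): a dict with "fov_y" (degrees; the focal length in pixels is half the picture's height over the tangent of half this angle, whatever the lens; pixels are square), "cx", "cy" (the principal point, pixels), "origin" and "attitude" of the camera in the world; the wrist camera has in their place "mount" (4x4, takes a point from camera to tool coordinates, whose origin is the TCP and whose axes are the flange's). Camera axes: x right, y down, z forward; pixel columns grow to the right and rows downward; lengths in m; the calibration is good to about 2 mm. A picture is of the moment at which its call begins: read the wrist's pose just before it. get_calibration takes no time and is no camera call.
- finish_job(): hands the job in, once; it reports no verdict.
Trained networks look in the newest picture that a camera, given by its name, has taken for a name from the list of things; names that differ only in an ending like _2 or _b are one class to them, and where a whole thing is asked for, a point or a joint stands for the part that bears it (a point fixed in the world has none). Each returns a list of dicts, best first, with "p" (0 to 1); they miss things now and then, are a little off and sometimes report something else, mostly with a low value. They report only what shows in the picture. A call takes as long as a camera call. They do not tell look-alikes from the thing itself.
- search_frame(camera, label): "position" ([x, y, z] in m, in world coordinates, good to about 4 mm: the middle of the surface that is visible of it).
- cut_out(camera, label): "mask" (384x512 bool, what is visible of it).
The state is a dict: "time_s": time; "joints": joint angles; "joint_velocities": joint speeds; "effort": joint torques, N m; "tcp_pos": TCP position; "ee_rot": TCP orientation; "wrist_force": force on the tool from outside, world axes, zero at the start; "moment": the same for the moment, N m; "gripper_width": opening from 0.0 (shut) to 1.0 (fully open).
Only numpy, scipy, OpenCV 4.12 (cv2) and the standard library are available. Lean on these libraries where they do the work, as an engineer would, in place of code of your own. Each camera call takes 0.05 s, during which the arm holds its last target. There are 200 camera calls.

TASK

Close up the specimen case: take the hand roller from its stand and roll it firmly along the aluminium edge strip until every link is seated flat; work the strip only with the roller, never with the hand. Stand the roller back upright in its stand and let go of it, then turn the sunken black lock knob clockwise to its stop. Leave the slide box, the jar and the dishes where they are.

Things in the scene. Friction and masses are not known exactly. Their poses are not given: they have to be found in the camera images.
- case: specimen case: flat pale-wood box, 200 mm (x) by 280 mm (y) by 45 mm high, fixed; origin at the centre of its underside, z up. A glass window covers its +y half; a square well with the lock knob lies in its -y half (knob axis at x +35, y -75 mm); the aluminium strip runs along the long edge on its -x side, nearest the robot
- strip: snap-down edge strip on the case: 198 mm long (its y), 24 mm wide (its x), a row of 6 plain aluminium links 33 mm long. Origin at mid-length on its centre line, at the level of the links' tops WHEN SEATED: 47 mm above the bench, 2 mm above the case's wooden top. Unseated links stand up to 6 mm higher. Each link goes straight down by itself, needs about 7 N and stays where left
- link0 (a joint): how far link 0 of the strip has been pressed down, m: 0 = standing 6 mm proud, 0.006 = fully seated. Its centre is at y = -82.5 mm in the strip's frame
- link1 (a joint): how far link 1 of the strip has been pressed down, m: 0 = standing 6 mm proud, 0.006 = fully seated. Its centre is at y = -49.5 mm in the strip's frame
- link2 (a joint): how far link 2 of the strip has been pressed down, m: 0 = standing 6 mm proud, 0.006 = fully seated. Its centre is at y = -16.5 mm in the strip's frame
- link3 (a joint): how far link 3 of the strip has been pressed down, m: 0 = standing 6 mm proud, 0.006 = fully seated. Its centre is at y = +16.5 mm in the strip's frame
- link4 (a joint): how far link 4 of the strip has been pressed down, m: 0 = standing 6 mm proud, 0.006 = fully seated. Its centre is at y = +49.5 mm in the strip's frame
- link5 (a joint): how far link 5 of the strip has been pressed down, m: 0 = standing 6 mm proud, 0.006 = fully seated. Its centre is at y = +82.5 mm in the strip's frame
- roller: hand roller: upright wooden handle on a steel housing, rubber wheel beneath; about 0.4 kg; z up. Origin on its upright axis at the bottom of the unloaded wheel. Handle 30 mm thick (y) by 36 mm (x), from 55 to 123 mm above the origin, nothing beside it. Housing 56 mm (x) by 90 mm (y), from 28 to 56 mm above the origin. It rolls along its y. It starts in its stand
- roller_handle (a point): centre of the roller's handle, half-way up it, 90 mm above the bottom of the unloaded wheel; axes as the roller
- wheel (a joint): angle the wheel has turned, rad, 0 at the start; spins freely, 1 rad is 24 mm of rolling. Wheel 48 mm in diameter, 30 mm wide, axle along the roller's x. It is sprung: it yields straight up into the housing by up to 12 mm, pressing with 6 N at first and 1 N more per mm, 18 N at the stop
- stand_seat (a point): where the centre of the roller's handle is when the roller sits in its stand: on the stand's upright axis, 107 mm above the bench; axes as the stand. The roller sits with its y along the stand's y; a half turn is as good
- stand: fixed grey plastic stand for the roller, 90 mm (x) by 130 mm (y); origin at the centre of its underside. Two ledges 45 mm high, one at each end of its y, with a 56 mm gap between them for the wheel; the two ends of the roller's housing rest on the ledges, inside a rim 12 mm high that leaves 7 mm of play all round
- knob_grip (a point): on the axis of the black lock knob, 30 mm above the bench. Grip bar 50 mm long (this point's x, turning with the knob), 16 mm thick (its y), from 16 to 42 mm above the bench, on a disc 60 mm across and 6 mm thick. It lies in a square well 96 by 96 mm, floor 10 mm and rim 45 mm above the bench
- knob (a joint): angle of the lock knob, rad: 0 = unlocked with the bar along the case's x, grows clockwise seen from above to 1.2 = locked, at its stop; resists with about 0.06 N m and stays where it is left
- slide_box: bystander: closed dark-wood slide box 77 x 132 x 41 mm, loose; origin at the centre of its underside
- jar: bystander: amber glass jar with a metal lid, 66 mm in diameter, 105 mm tall, loose; origin at the centre of its underside
- dishes: bystander: stack of three glass dishes, 90 mm in diameter, 44 mm tall, loose; origin at the centre of its underside
There are look-alikes about, which are no part of the job. Leave any purple look-alike of the roller alone.

How it is judged (in metres and radians):
On the way, in this order (a step that is already met when the one before it is completed fails the run):
1. the roller is rolled along the strip under pressure: its wheel has turned 2 rad either way while it bears on the strip with over 5 N ((value of joint wheel above 2 rad or value of joint wheel below -2 rad) and contact force between roller and strip above 5 N).
2. all six links of the strip are seated (value of joint each of link0, link1, link2, link3, link4, link5 above 0.0045 m), for 0.1 s.
3. the roller stands upright in its stand, released (horizontal distance between roller_handle and stand_seat below 0.015 m and z of roller_handle in the frame of stand_seat between -0.006 and 0.006 m and angle between roller_handle's own z axis and vertical below 0.12 rad and contact force between the fingers and roller below 0.3 N and linear speed of roller below 0.03 m/s), for 0.2 s.
4. the lock knob is turned clockwise to its stop (value of joint knob above 1.05 rad), for 0.1 s.
At the end, for the whole second after the job is handed in: all six links are pressed down to within 1.5 mm of fully seated, the roller stands upright (within 0.12 rad) in its stand (handle within 15 mm sideways and 6 mm in height of its seat), released and at rest, and the lock knob is within 0.15 rad of its stop (over 1.05 of 1.2 rad) (all of step 2 and all of step 3 and value of joint knob above 1.05 rad); the robot touches nothing.
It fails at once if the fingers or the arm push on the strip (over 2 N) (contact force between any of the fingers, the arm and strip above 2 N).
It fails at once if the slide box, jar or dishes are moved by over 30 mm (distance of any of slide_box, jar, dishes from where it was at the start of the episode above 0.03 m).
It also fails if it takes over 70 s, if anything falls off the work surface, if the arm or the gripper's body presses on something with over 40 N, if the wrist force passes 120 N, or if a joint passes its speed limit or range.

## Working session

There is one attempt and no reset: what is moved stays moved. The work goes in short steps, Python scripts to look and compute and a tool call to move; the robot and the scene stay as the last step left them, time stands still between calls to the robot, and variables do not carry over. Pictures are saved under pics/ and viewed, about 8 in all and at most 12, crops included, and the job is handed in when it is done.

Besides the shell and the picture viewer there is one more tool, called after "Request:" in YAML: its name, and indented under it one key for each argument. arm_command: Moves the arm, as the interface text tells. Its arguments: {"type":"object","properties":{"rows":{"type":"array","items":{"type":"object","properties":{"fingers":{"type":"number"},"travel":{"type":"array","items":{"type":"number"}},"roll":{"type":"number"}}}}},"required":["rows"]}

```bash
mkdir -p pics
cat > h.py <<'E'
import numpy as np, cv2
from station import *
def cal(n):
    c=get_calibration(n); f=192/np.tan(np.radians(c["fov_y"])/2)
    return c,f
def pts(n,d,s=None):
    c,f=cal(n); v,u=np.mgrid[:384,:512]
    P=np.stack([(u-c["cx"])/f*d,(v-c["cy"])/f*d,d],-1)
    if "mount" in c:
        M=np.array(c["mount"]); P=P@M[:3,:3].T+M[:3,3]
        return P@np.array(s["ee_rot"]).T+np.array(s["tcp_pos"])
    return P@np.array(c["attitude"]).T+np.array(c["origin"])
def save(n,p): cv2.imwrite("pics/"+n+".png",cv2.cvtColor(p,cv2.COLOR_RGB2BGR))
E
python3 - <<'E'
from h import *
s=sense();print({k:np.round(v,3) for k,v in s.items()})
for n in ("scene","top"):
    p,d=capture(n); save(n,p); np.savez(n,p=p,P=pts(n,d),d=d)
    c=get_calibration(n); print(n,c)
    for l in ("case","strip","roller","stand","knob_grip","slide_box","jar","dishes"):
        print(l,[(np.round(r["position"],3).tolist(),round(r["p"],2)) for r in search_frame(n,l)])
a=np.hstack([cv2.imread("pics/scene.png"),cv2.imread("pics/top.png")])
E
```

```text
{'time_s': np.float64(0.0), 'joints': array([-5.7434e+01,  2.2091e+01,  3.8300e-01, -3.0000e-02, -6.8411e+01,
       -1.4817e+01]), 'joint_velocities': array([ 0.015, -0.018, -0.066, -0.078,  0.045, -0.012]), 'effort': array([ 1.0000e-03, -3.9067e+01,  1.8741e+01,  4.2200e+00,  1.1000e-02,
       -0.0000e+00]), 'tcp_pos': array([ 0.19 , -0.595,  0.232]), 'ee_rot': array([[-0.952, -0.305, -0.001],
       [-0.305,  0.952,  0.002],
       [ 0.   ,  0.002, -1.   ]]), 'wrist_force': array([-0.159,  0.08 ,  0.329]), 'moment': array([ 0.042,  0.037, -0.006]), 'gripper_width': np.float64(0.998)}
scene {'fov_y': 57.0492204001705, 'cx': 258.7383568447525, 'cy': 184.07316689213, 'origin': array([ 1.01859468, -0.52261072,  0.74338549]), 'attitude': array([[ 0.69331501,  0.50564347, -0.51345786],
       [ 0.72063114, -0.48869621,  0.49179953],
       [-0.00224969, -0.71098572, -0.70320285]])}
case [([0.605, -0.012, 0.044], 0.76)]
strip [([0.513, -0.318, 0.024], 0.69), ([0.519, 0.021, 0.048], 0.68), ([0.506, -0.316, 0.073], 0.56)]
roller [([0.359, -0.262, 0.055], 0.68), ([0.552, -0.468, 0.056], 0.
[... 463 characters left out ...]
296 ],
       [-0.99993568,  0.01049849, -0.00429115],
       [ 0.00250061, -0.16496647, -0.98629601]])}
case [([0.582, 0.016, 0.046], 0.86), ([0.495, -0.048, 0.05], 0.36)]
strip [([0.517, 0.031, 0.053], 0.8), ([0.503, -0.018, 0.048], 0.57)]
roller [([0.524, -0.454, 0.057], 0.83), ([0.48, -0.303, 0.074], 0.82), ([0.344, -0.244, 0.055], 0.72), ([0.585, 0.016, 0.044], 0.55)]
stand []
knob_grip [([0.604, -0.066, 0.012], 0.68), ([0.457, -0.288, 0.045], 0.31)]
slide_box [([0.44, 0.336, 0.045], 0.97), ([0.713, -0.303, 0.043], 0.25), ([0.48, -0.302, 0.075], 0.22)]
jar [([0.694, 0.295, 0.107], 0.79)]
dishes [([0.712, -0.301, 0.041], 0.86), ([0.479, -0.3, 0.076], 0.46), ([0.524, 0.041, 0.052], 0.29)]
```

View pics/scene.png

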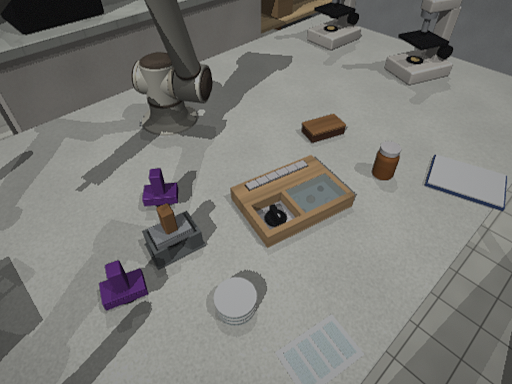

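View pics/top.png

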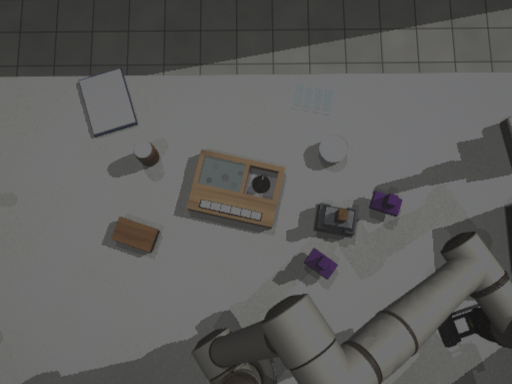

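The scene view shows the true roller (brown handle, px 167,220) in its grey stand, purple look-alikes at (160,190) and (123,285), and the case with its strip at (277,177) and its knob at (277,213). The top view agrees: stand at (337,219), strip (231,210), knob (262,184). Next I measure poses from the depth clouds.

Run:
```python
from h import *
for n in ("scene","top"):
    z=np.load(n+".npz"); P=z["P"]; p=z["p"].astype(int); ok=z["d"]>0
    def rect(m,l):
        q=P[m]; 
        if len(q)<10: print(l,len(q)); return
        r=cv2.minAreaRect((q[:,:2]*1000).astype(np.float32)); print(n,l,len(q),np.round(r[0],1),np.round(r[1],1),round(r[2],1),"zmed",np.round(np.median(q[:,2]),4))
    X,Y,Z=P[...,0],P[...,1],P[...,2]
    print("bench z",np.median(Z[ok&(abs(X-.6)<.3)&(abs(Y)<.3)&(abs(Z)<.02)]))
    rc=ok&(X>.45)&(X<.75)&(Y>-.19)&(Y<.2)
    rect(rc&(Z>.038)&(Z<.06),"case top")
    wood=(p[...,0]-p[...,2]>25)
    st=rc&(Z>.045)&(Z<.062)&~wood&(X<.58)&(p.sum(-1)>250)
    rect(st,"strip"); 
    rr=ok&(X>.41)&(X<.57)&(Y>-.40)&(Y<-.22)
    rect(rr&(Z>.05)&(Z<.065),"rim"); rect(rr&(Z>.068)&(Z<.08),"housing"); rect(rr&(Z>.1)&(Z<.15),"handle"); rect(rr&(Z>.13)&(Z<.15),"handletop")
    print("zmax",Z[rr].max())
    rect(rc&(Z>.012)&(Z<.043)&(p.sum(-1)<120)&(X>.55)&(Y<0),"knob")
```

```text
bench z -0.0010062832497451657
scene case top 4649 [590.8  11.8] [281.8 203.4] 76.6 zmed 0.0433
scene strip 424 [517.7  31.2] [201.   29.8] 75.8 zmed 0.0506
scene rim 465 [ 485.8 -309.3] [120.6  85.5] 80.2 zmed 0.0559
scene housing 545 [ 487.2 -311.7] [89.5 58.4] 79.4 zmed 0.0719
scene handle 317 [ 487.8 -311.9] [30.2 38.1] 81.0 zmed 0.1349
scene handletop 185 [ 487.8 -311.9] [30. 38.] 80.7 zmed 0.1382
zmax 0.1416213376428781
scene knob 289 [608.9 -70.3] [55.4 52.3] 53.2 zmed 0.0172
bench z -0.0010896520674870125
top case top 4268 [588.4  14.8] [280.1 201.9] 76.7 zmed 0.0439
top strip 426 [537.4   5.6] [238.3  77.9] 76.6 zmed 0.0511
top rim 254 [ 483.5 -306.6] [121.7  82.7] 79.5 zmed 0.0553
top housing 304 [ 484.  -308.4] [90.6 56.4] 79.2 zmed 0.0723
top handle 153 [ 483.8 -308. ] [30.4 36.6] 81.1 zmed 0.137
top handletop 120 [ 484.4 -308. ] [30.4 35.4] 80.2 zmed 0.1385
zmax 0.14629950445385953
top knob 169 [602.8 -68.2] [52.7 50.3] 89.4 zmed 0.0184
```

The clouds agree to 3 mm. The case is at (0.589, 0.013), yaw -13.4°. The roller is at (0.486, -0.310), yaw about -10.3°. Next I move above the roller and refine with the wrist camera.

```bash
cat >> h.py <<'E'
def go(x,y,z,ang=None):
    "cm travel and roll to bring measured tcp to x,y,z with tool y axis at ang deg (world)"
    s=sense(); R=np.array(s["ee_rot"]); d=R.T@(np.array([x,y,z])-s["tcp_pos"])*100
    a=np.degrees(np.arctan2(R[1,1],R[0,1])); r=0 if ang is None else -((ang-a+180)%360-180)
    print("travel",np.round(d,2),"roll",round(r,2),"at",np.round(s["tcp_pos"],4),"ang",round(a,2),"t",round(s["time_s"],2),"F",np.round(s["wrist_force"],1),"w",round(float(s["gripper_width"]),3))
E
python3 -c "
from h import *
go(.486,-.31,.27,79.7);print(get_calibration('wrist'))"
```

```text
travel [-36.83  18.16  -3.64] roll 28.05 at [ 0.1906 -0.5952  0.2335] ang 107.75 t 0.9 F [ 0.3 -0.   0.3] w 0.995
{'fov_y': 68.97599012391434, 'cx': 255.97598834142664, 'cy': 187.61972455412175, 'mount': array([[ 7.31692881e-04, -9.59233525e-01, -2.82613710e-01,
         7.76482924e-02],
       [ 9.99999538e-01,  8.78137905e-04, -3.91512413e-04,
        -4.49591924e-05],
       [ 6.23725643e-04, -2.82613293e-01,  9.59233724e-01,
        -1.50120200e-01],
       [ 0.00000000e+00,  0.00000000e+00,  0.00000000e+00,
         1.00000000e+00]])}
```

Request:
arm_command:
  rows:
    - {"travel":[-4.1,2,-0.4],"roll":4,"fingers":100}
    - {"travel":[-8.2,4,-0.8],"roll":8,"fingers":100}
    - {"travel":[-12.3,6,-1.2],"roll":12,"fingers":100}
    - {"travel":[-16.4,8,-1.6],"roll":16,"fingers":100}
    - {"travel":[-20.5,10,-2.0],"roll":20,"fingers":100}
    - {"travel":[-24.6,12.1,-2.4],"roll":24,"fingers":100}
    - {"travel":[-28.7,14.1,-2.8],"roll":28,"fingers":100}
    - {"travel":[-32.8,16.1,-3.2],"roll":28,"fingers":100}
    - {"travel":[-36.8,18.2,-3.6],"roll":28,"fingers":100}
    - {"travel":[-36.8,18.2,-3.6],"roll":28,"fingers":100}

```text
time_s: 1.9
tcp_pos: [0.4891, -0.3066, 0.27]
ee_rot: [[-0.985, 0.172, 0.002], [0.172, 0.985, -0.0], [-0.002, 0.0, -1.0]]
wrist_force: [0.1, -1.2, -0.9]
gripper_width: 0.999
```

Run:
```python
from h import *
s=sense(); p,d=capture("wrist"); save("w1",p); P=pts("wrist",d,s)
go(.486,-.31,.27,79.7); print(np.round(s["ee_rot"],3).tolist(), np.round(s["joints"],1))
X,Y,Z=[P[...,i] for i in range(3)]
rr=(d>0)&(X>.41)&(X<.57)&(Y>-.40)&(Y<-.22)
for a,b,l in((.05,.0635,"rim"),(.067,.08,"housing"),(.13,.15,"handletop")):
    q=P[rr&(Z>a)&(Z<b)]
    if len(q)>5: print(l,len(q),cv2.minAreaRect((q[:,:2]*1000).astype(np.float32)),np.median(q[:,2]))
```

```text
travel [ 0.09 -0.23 -0.03] roll 0.29 at [ 0.4873 -0.3079  0.2697] ang 79.99 t 1.95 F [ 0.3 -0.7 -0.7] w 1.004
[[-0.985, 0.172, 0.002], [0.172, 0.985, -0.0], [-0.002, 0.0, -1.0]] [-16.   16.   -3.1  -0.  -70.8 -83.9]
rim 1321 ((485.9959716796875, -308.915771484375), (120.20008087158203, 82.70039367675781), 79.68941497802734) 0.05585498999167893
housing 2117 ((485.93255615234375, -310.7944030761719), (90.1833267211914, 54.88744354248047), 80.05103302001953) 0.07184706222374301
handletop 944 ((486.299560546875, -310.63458251953125), (29.51025390625, 35.98248291015625), 79.53759765625) 0.13860337966594188
```

View pics/w1.png

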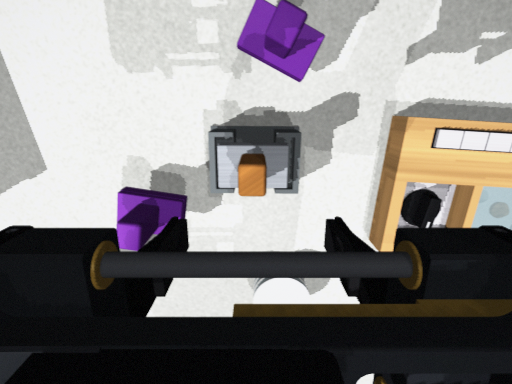

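The roller sits in its stand with the handle at px (252,175); the purple copies are clear of it at (280,40) and (150,215). Handle top measured at (0.4863, -0.3106), 79.7°. Next I descend and grip.

```bash
python3 -c "
from h import *
go(.4862,-.3107,.097,79.7)"
```

```text
travel [ 0.07 -0.3  17.27] roll 0.29 at [ 0.4873 -0.3079  0.2697] ang 79.99 t 1.95 F [ 0.3 -0.7 -0.7] w 1.004
```

Request:
arm_command:
  rows:
    - {"travel":[0.07,-0.3,3],"roll":0.3,"fingers":100}
    - {"travel":[0.07,-0.3,7],"roll":0.3,"fingers":100}
    - {"travel":[0.07,-0.3,11],"roll":0.3,"fingers":100}
    - {"travel":[0.07,-0.3,14],"roll":0.3,"fingers":100}
    - {"travel":[0.07,-0.3,16],"roll":0.3,"fingers":100}
    - {"travel":[0.07,-0.3,17.3],"roll":0.3,"fingers":100}
    - {"travel":[0.07,-0.3,17.3],"roll":0.3,"fingers":100}
    - {"travel":[0.07,-0.3,17.3],"roll":0.3,"fingers":60}
    - {"travel":[0.07,-0.3,17.3],"roll":0.3,"fingers":30}
    - {"travel":[0.07,-0.3,17.3],"roll":0.3,"fingers":5}

```text
time_s: 2.95
tcp_pos: [0.4851, -0.3128, 0.0979]
ee_rot: [[-0.983, 0.183, 0.003], [0.183, 0.983, -0.001], [-0.003, -0.0, -1.0]]
wrist_force: [0.4, 0.1, 0.2]
gripper_width: 0.81
```

Request:
arm_command:
  rows:
    - {"travel":[0,0,0],"roll":0,"fingers":0}
    - {"travel":[0,0,0],"roll":0,"fingers":0}
    - {"travel":[0,0,0],"roll":0,"fingers":0}
    - {"travel":[0,0,0],"roll":0,"fingers":0}
    - {"travel":[0,0,0],"roll":0,"fingers":0}

```text
time_s: 3.45
tcp_pos: [0.4845, -0.3122, 0.0965]
ee_rot: [[-0.983, 0.183, 0.0], [0.183, 0.983, 0.001], [-0.0, 0.001, -1.0]]
wrist_force: [1.5, 3.1, 1.0]
gripper_width: 0.357
```

```bash
python3 -c "
from h import *
go(.4862,-.3107,.18,79.7)"
```

```text
travel [-0.14  0.18 -8.35] roll -0.25 at [ 0.4845 -0.3122  0.0965] ang 79.45 t 3.45 F [1.5 3.1 1. ] w 0.357
```

Request:
arm_command:
  rows:
    - {"travel":[0,0,-1.5],"roll":0,"fingers":0}
    - {"travel":[0,0,-4],"roll":0,"fingers":0}
    - {"travel":[0,0,-7],"roll":0,"fingers":0}
    - {"travel":[0,0,-10.5],"roll":0,"fingers":0}
    - {"travel":[0,0,-14],"roll":0,"fingers":0}
    - {"travel":[0,0,-17],"roll":0,"fingers":0}
    - {"travel":[0,0,-18],"roll":0,"fingers":0}

```text
time_s: 4.15
tcp_pos: [0.4851, -0.3128, 0.2791]
ee_rot: [[-0.983, 0.183, 0.004], [0.183, 0.983, -0.002], [-0.004, -0.001, -1.0]]
wrist_force: [0.4, -0.2, -3.9]
gripper_width: 0.343
```

```bash
python3 -c "
from h import *
go(.4975,-.048,.28,76.6)"
```

```text
travel [ 3.63 26.26 -0.13] roll 2.85 at [ 0.4851 -0.3128  0.2791] ang 79.45 t 4.15 F [ 0.4 -0.2 -3.9] w 0.343
```

Request:
arm_command:
  rows:
    - {"travel":[0.4,2,0],"roll":0.5,"fingers":0}
    - {"travel":[0.8,5.5,0],"roll":1,"fingers":0}
    - {"travel":[1.3,9.5,0],"roll":1.5,"fingers":0}
    - {"travel":[1.9,13.5,0],"roll":2,"fingers":0}
    - {"travel":[2.4,17.5,0],"roll":2.5,"fingers":0}
    - {"travel":[3,21.5,0],"roll":2.8,"fingers":0}
    - {"travel":[3.4,24.5,0],"roll":2.8,"fingers":0}
    - {"travel":[3.6,26.2,0],"roll":2.8,"fingers":0}
    - {"travel":[3.6,26.2,0],"roll":2.8,"fingers":0}

```text
time_s: 5.05
tcp_pos: [0.4959, -0.0463, 0.2743]
ee_rot: [[-0.974, 0.228, -0.004], [0.228, 0.974, 0.001], [0.004, -0.0, -1.0]]
wrist_force: [-0.1, 0.2, -3.6]
gripper_width: 0.345
```

Run:
```python
from h import *
s=sense(); p,d=capture("wrist"); save("w2",p); P=pts("wrist",d,s); np.savez("w2",p=p,P=P,d=d)
go(.4975,-.048,.28,76.6)
c,s_=np.cos(np.radians(13.4)),np.sin(np.radians(13.4))
ax=np.array([[c,-s_],[s_,c]])  # rows: case x, y
q=(P[...,:2]-[.5897,.0131])@ax.T*1000; Z=P[...,2]*1000
ok=(d>0)&(abs(q[...,0])<115)&(abs(q[...,1])<155)
gr=p.astype(int); grey=(abs(gr[...,0]-gr[...,2])<25)&(gr.sum(-1)>300)
m=ok&grey&(q[...,0]<-50)&(Z>43)
def r(m,n):
    if m.sum()<5: print(n,m.sum());return
    print(n,m.sum(),np.round(np.percentile(q[m],[1,50,99],axis=0),1).tolist(),"z",np.round(np.percentile(Z[m],[5,50,95]),1),cv2.minAreaRect(P[m][:,:2].astype(np.float32)*1000))
r(m,"strip"); r(ok&(Z>40)&(Z<49),"case")
for i in range(6): r(m&(abs(q[...,1]-(-82.5+33*i))<12),i)
```

```text
travel [-0.17 -0.02 -0.54] roll 0.15 at [ 0.4959 -0.0475  0.2746] ang 76.75 t 5.1 F [ 0.1 -0.4 -4.5] w 0.34
strip 5260 [[-103.7, -125.2], [-81.0, -55.0], [-62.8, 93.8]] z [ 49.8 248.6 250.8] ((501.64898681640625, 20.475685119628906), (229.71766662597656, 53.9599723815918), 76.27228546142578)
case 7783 [[-99.0, -137.0], [-52.7, 61.5], [16.5, 138.0]] z [41.9 43.8 45.4] ((553.8370971679688, 21.537155151367188), (281.00634765625, 124.7385025024414), 76.70979309082031)
0 450 [[-102.5, -94.3], [-80.6, -87.9], [-62.3, -71.5]] z [ 49.5  51.1 250.4] ((490.26312255859375, -48.474979400634766), (22.722280502319336, 40.82698440551758), 77.17916870117188)
1 1038 [[-110.1, -60.6], [-80.6, -47.0], [-62.7, -37.8]] z [ 50.2 249.3 312.4] ((492.22479248046875, -14.458381652832031), (23.90671157836914, 52.21373748779297), 76.22908020019531)
2 297 [[-85.3, -28.3], [-74.4, -16.6], [-62.9, -5.0]] z [50.6 51.7 52.9] ((513.7720336914062, 14.31606388092041), (23.51427459716797, 23.04290008544922), 78.15026092529297)
3 297 [[-85.5, 4.9], [-74.4, 16.5], [-63.1, 28.2]] z [50.6 51.9 53.4] ((521.2732543945312, 46.45518493652344), (23.77864646911621, 22.577774047851562), 76.69184875488281)
4 296 [[-85.5, 37.8], [-74.4, 49.4], [-63.1, 61.2]] z [49.6 50.9 52.2] ((528.9703979492188, 78.50016021728516), (23.822511672973633, 22.82278823852539), 76.77847290039062)
5 299 [[-85.8, 70.8], [-74.5, 82.6], [-63.1, 94.3]] z [49.5 50.7 51.9] ((536.50341796875, 110.63273620605469), (23.735393524169922, 22.96108627319336), 76.33248138427734)
```

View pics/w2.png

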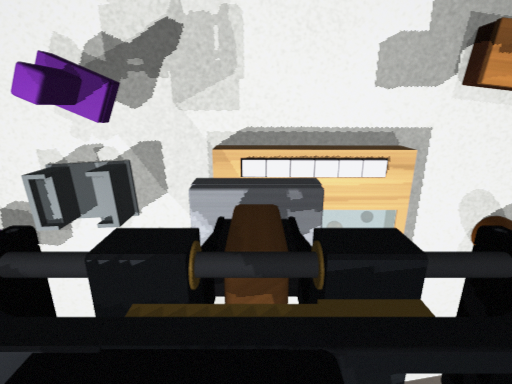

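The strip's six links show at px (240–390, 168), the roller hangs upright in the jaws, and the empty stand is at (80,190). Strip centre (0.5176, 0.0304), direction 76.7°. Next I go over link 0.

```bash
python3 -c "
from h import *
go(.4986,-.0499,.142,76.7)"
```

```text
travel [-0.37 -0.16 13.26] roll 0.05 at [ 0.4959 -0.0475  0.2746] ang 76.75 t 5.1 F [ 0.1 -0.4 -4.5] w 0.34
```

Request:
arm_command:
  rows:
    - {"travel":[-0.37,-0.16,2.5],"roll":0,"fingers":0}
    - {"travel":[-0.37,-0.16,6],"roll":0,"fingers":0}
    - {"travel":[-0.37,-0.16,9.5],"roll":0,"fingers":0}
    - {"travel":[-0.37,-0.16,12],"roll":0,"fingers":0}
    - {"travel":[-0.37,-0.16,13.2],"roll":0,"fingers":0}
    - {"travel":[-0.37,-0.16,13.2],"roll":0,"fingers":0}
    - {"travel":[-0.37,-0.16,13.2],"roll":0,"fingers":0}

```text
time_s: 5.8
tcp_pos: [0.501, -0.0512, 0.1453]
ee_rot: [[-0.973, 0.231, 0.001], [0.231, 0.973, -0.0], [-0.001, 0.0, -1.0]]
wrist_force: [0.5, -1.0, -4.1]
gripper_width: 0.344
```

```bash
python3 -c "
from h import *
go(.4986,-.0499,.120,76.7);print(np.round(sense()['ee_rot'],4))"
```

```text
travel [0.27 0.07 2.53] roll -0.06 at [ 0.501  -0.0512  0.1453] ang 76.64 t 5.8 F [ 0.5 -1.  -4.1] w 0.344
[[-9.729e-01  2.311e-01  1.500e-03]
 [ 2.311e-01  9.729e-01 -3.000e-04]
 [-1.500e-03  0.000e+00 -1.000e+00]]
```

Request:
arm_command:
  rows:
    - {"travel":[0.15,0.05,0.6],"roll":0,"fingers":0}
    - {"travel":[0.15,0.05,1.1],"roll":0,"fingers":0}
    - {"travel":[0.15,0.05,1.5],"roll":0,"fingers":0}
    - {"travel":[0.15,0.05,1.8],"roll":0,"fingers":0}
    - {"travel":[0.15,0.05,2.0],"roll":0,"fingers":0}
    - {"travel":[0.15,0.05,2.0],"roll":0,"fingers":0}
    - {"travel":[0.15,0.05,2.0],"roll":0,"fingers":0}

```text
time_s: 6.5
tcp_pos: [0.499, -0.05, 0.1251]
ee_rot: [[-0.973, 0.231, 0.001], [0.231, 0.973, -0.0], [-0.001, 0.0, -1.0]]
wrist_force: [-1.6, 0.3, 4.8]
gripper_width: 0.348
```

Request:
arm_command:
  rows:
    - {"travel":[0,0,0.3],"roll":0,"fingers":0}
    - {"travel":[0,0,0.5],"roll":0,"fingers":0}
    - {"travel":[0,0,0.5],"roll":0,"fingers":0}
    - {"travel":[0,0,0.5],"roll":0,"fingers":0}

```text
time_s: 6.9
tcp_pos: [0.4991, -0.05, 0.1206]
ee_rot: [[-0.973, 0.23, 0.001], [0.23, 0.973, -0.0], [-0.001, -0.0, -1.0]]
wrist_force: [-3.9, 0.8, 9.0]
gripper_width: 0.342
```

About 13 N net press. Rolling along +y.

Request:
arm_command:
  rows:
    - {"travel":[0,0.5,0],"roll":0,"fingers":0}
    - {"travel":[0,1.2,0],"roll":0,"fingers":0}
    - {"travel":[0,2.0,0],"roll":0,"fingers":0}
    - {"travel":[0,2.8,0],"roll":0,"fingers":0}
    - {"travel":[0,3.6,0],"roll":0,"fingers":0}
    - {"travel":[0,4.4,0],"roll":0,"fingers":0}
    - {"travel":[0,5.2,0],"roll":0,"fingers":0}
    - {"travel":[0,6.0,0],"roll":0,"fingers":0}

```text
time_s: 7.7
tcp_pos: [0.5132, 0.0086, 0.1208]
ee_rot: [[-0.973, 0.23, 0.001], [0.23, 0.973, -0.0], [-0.001, 0.0, -1.0]]
wrist_force: [-3.3, 0.3, 8.6]
gripper_width: 0.344
```

```bash
python3 -c "
from h import *
go(.5366,.1107,.1206,76.7);print(np.round(sense()['ee_rot'],4))"
```

```text
travel [ 0.08 10.47  0.02] roll -0.02 at [0.5132 0.0086 0.1208] ang 76.68 t 7.7 F [-3.3  0.3  8.6] w 0.344
[[-9.731e-01  2.305e-01  1.400e-03]
 [ 2.305e-01  9.731e-01 -3.000e-04]
 [-1.400e-03  1.000e-04 -1.000e+00]]
```

Request:
arm_command:
  rows:
    - {"travel":[0,0.8,0],"roll":0,"fingers":0}
    - {"travel":[0,1.8,0],"roll":0,"fingers":0}
    - {"travel":[0,2.8,0],"roll":0,"fingers":0}
    - {"travel":[0.05,3.8,0],"roll":0,"fingers":0}
    - {"travel":[0.05,4.8,0],"roll":0,"fingers":0}
    - {"travel":[0.05,5.8,0],"roll":0,"fingers":0}
    - {"travel":[0.05,6.8,0],"roll":0,"fingers":0}
    - {"travel":[0.05,7.8,0],"roll":0,"fingers":0}
    - {"travel":[0.05,8.8,0],"roll":0,"fingers":0}
    - {"travel":[0.05,9.8,0],"roll":0,"fingers":0}

```text
time_s: 8.7
tcp_pos: [0.5359, 0.1044, 0.1211]
ee_rot: [[-0.973, 0.23, 0.003], [0.23, 0.973, 0.0], [-0.002, 0.001, -1.0]]
wrist_force: [-3.1, 1.1, 8.2]
gripper_width: 0.341
```

Request:
arm_command:
  rows:
    - {"travel":[0,0.6,0],"roll":0,"fingers":0}
    - {"travel":[0,0.9,0.1],"roll":0,"fingers":0}
    - {"travel":[0,0.9,0.1],"roll":0,"fingers":0}
    - {"travel":[0,0,0.1],"roll":0,"fingers":0}
    - {"travel":[0,-1,0.1],"roll":0,"fingers":0}
    - {"travel":[0,-2,0.1],"roll":0,"fingers":0}
    - {"travel":[0,-3,0.1],"roll":0,"fingers":0}
    - {"travel":[0,-4,0.1],"roll":0,"fingers":0}
    - {"travel":[0,-5,0.1],"roll":0,"fingers":0}
    - {"travel":[0,-6,0.1],"roll":0,"fingers":0}

```text
time_s: 9.7
tcp_pos: [0.5221, 0.0457, 0.1202]
ee_rot: [[-0.973, 0.23, 0.004], [0.23, 0.973, 0.001], [-0.003, 0.002, -1.0]]
wrist_force: [-2.4, 1.3, 8.4]
gripper_width: 0.349
```

```bash
python3 -c "
from h import *
go(.4986,-.0499,.120,76.7)"
```

```text
travel [ 0.09 -9.85  0.01] roll -0.0 at [0.5221 0.0457 0.1202] ang 76.7 t 9.7 F [-2.4  1.3  8.4] w 0.349
```

Request:
arm_command:
  rows:
    - {"travel":[0,-1,0],"roll":0,"fingers":0}
    - {"travel":[0,-2,0],"roll":0,"fingers":0}
    - {"travel":[0,-3,0],"roll":0,"fingers":0}
    - {"travel":[0,-4,0],"roll":0,"fingers":0}
    - {"travel":[0,-5,0],"roll":0,"fingers":0}
    - {"travel":[0,-6,0],"roll":0,"fingers":0}
    - {"travel":[0,-7,0],"roll":0,"fingers":0}
    - {"travel":[0,-8,0],"roll":0,"fingers":0}
    - {"travel":[0,-9,0],"roll":0,"fingers":0}
    - {"travel":[0,-10,0],"roll":0,"fingers":0}

```text
time_s: 10.7
tcp_pos: [0.4992, -0.052, 0.1202]
ee_rot: [[-0.973, 0.23, 0.004], [0.23, 0.973, 0.0], [-0.004, 0.001, -1.0]]
wrist_force: [-1.4, 1.5, 8.6]
gripper_width: 0.346
```

Request:
arm_command:
  rows:
    - {"travel":[0,0,0],"roll":0,"fingers":0}
    - {"travel":[0,0,-2],"roll":0,"fingers":0}
    - {"travel":[0,0,-5],"roll":0,"fingers":0}
    - {"travel":[0,0,-9],"roll":0,"fingers":0}
    - {"travel":[0,0,-13],"roll":0,"fingers":0}
    - {"travel":[0,0,-15.5],"roll":0,"fingers":0}
    - {"travel":[0,0,-15.5],"roll":0,"fingers":0}

```text
time_s: 11.4
tcp_pos: [0.5, -0.0515, 0.2766]
ee_rot: [[-0.973, 0.231, 0.009], [0.231, 0.973, 0.001], [-0.008, 0.003, -1.0]]
wrist_force: [0.6, 0.0, -5.1]
gripper_width: 0.343
```

Run:
```python
from h import *
np.set_printoptions(suppress=True)
s=sense(); p,d=capture("wrist"); save("w3",p); P=pts("wrist",d,s)
go(.4851,-.3123,.2765,79.55)
r=np.radians(-13.3);ax=np.array([[np.cos(r),np.sin(r)],[-np.sin(r),np.cos(r)]])
def prof(P,d,n):
    q=(P[...,:2]-[.5176,.0304])@ax.T*1000; Z=P[...,2]*1000; out=[]
    for i in range(6):
        m=(d>0)&(abs(q[...,0])<9)&(abs(q[...,1]+82.5-33*i)<12)&(Z<60); out.append((m.sum(),np.round(np.median(Z[m]),1) if m.any() else 0))
    m=(d>0)&(q[...,0]<-13)&(q[...,0]>-23)&(abs(q[...,1])<130)&(Z<60)&(Z>35)
    print(n,out,"wood",np.median(Z[m]))
prof(P,d,"wrist")
z=np.load("w2.npz"); prof(z["P"],z["d"],"wrist before")
for n in ("scene",):
    z=np.load(n+".npz"); prof(z["P"],z["d"],n+" before")
    p,d=capture(n); prof(pts(n,d),d,n); save(n+"2",p)
```

```text
travel [ -4.75 -25.69  -0.35] roll -2.93 at [ 0.4983 -0.0514  0.2735] ang 76.62 t 11.45 F [ 0.   0.9 -5.1] w 0.346
wrist [(np.int64(233), np.float64(46.0)), (np.int64(227), np.float64(46.0)), (np.int64(224), np.float64(46.0)), (np.int64(226), np.float64(45.9)), (np.int64(225), np.float64(45.9)), (np.int64(227), np.float64(45.8))] wood 43.91763411928115
wrist before [(np.int64(220), np.float64(50.6)), (np.int64(225), np.float64(51.0)), (np.int64(230), np.float64(51.7)), (np.int64(230), np.float64(52.0)), (np.int64(228), np.float64(50.9)), (np.int64(229), np.float64(50.7))] wood 43.92108076933515
scene before [(np.int64(37), np.float64(50.5)), (np.int64(38), np.float64(50.6)), (np.int64(35), np.float64(51.5)), (np.int64(33), np.float64(51.7)), (np.int64(34), np.float64(50.7)), (np.int64(35), np.float64(49.9))] wood 43.87339836650145
scene [(np.int64(39), np.float64(45.6)), (np.int64(38), np.float64(45.5)), (np.int64(35), np.float64(45.3)), (np.int64(35), np.float64(45.6)), (np.int64(32), np.float64(45.6)), (np.int64(33), np.float64(45.2))] wood 43.581423515351545
```

View pics/w3.png

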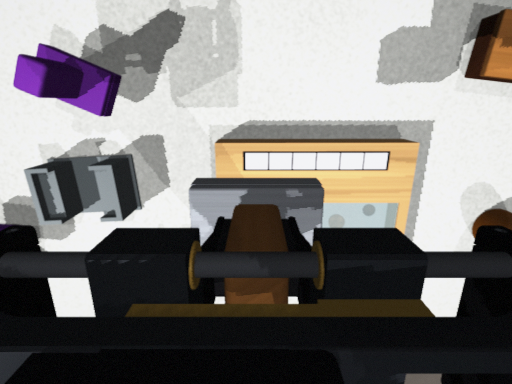

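All six links are down (46 mm, 2 mm over the wood, in both cameras), and the roller is still upright in the jaws. Returning it to the stand (px 80,190).

Request:
arm_command:
  rows:
    - {"travel":[-0.4,-2,0],"roll":-0.5,"fingers":0}
    - {"travel":[-1,-5.5,0],"roll":-1,"fingers":0}
    - {"travel":[-1.8,-9.5,-0.1],"roll":-1.5,"fingers":0}
    - {"travel":[-2.5,-13.5,-0.2],"roll":-2,"fingers":0}
    - {"travel":[-3.2,-17.5,-0.3],"roll":-2.5,"fingers":0}
    - {"travel":[-4,-21.5,-0.3],"roll":-2.85,"fingers":0}
    - {"travel":[-4.5,-24.2,-0.3],"roll":-2.85,"fingers":0}
    - {"travel":[-4.7,-25.7,-0.3],"roll":-2.85,"fingers":0}
    - {"travel":[-4.7,-25.7,-0.3],"roll":-2.85,"fingers":0}
    - {"travel":[-4.7,-25.7,-0.3],"roll":-2.85,"fingers":0}

```text
time_s: 12.5
tcp_pos: [0.4836, -0.312, 0.2745]
ee_rot: [[-0.983, 0.183, -0.003], [0.183, 0.983, 0.002], [0.003, 0.001, -1.0]]
wrist_force: [1.1, 0.9, -3.8]
gripper_width: 0.339
```

Run:
```python
from h import *
go(.4851,-.3123,.0972,79.55); print(np.round(sense()["ee_rot"],4).tolist())
p,d=capture("scene"); P=pts("scene",d)
X,Y,Z=[P[...,i] for i in range(3)]
rr=(d>0)&(X>.41)&(X<.57)&(Y>-.40)&(Y<-.22)
q=P[rr&(Z>.045)&(Z<.065)]; print("rim",len(q),cv2.minAreaRect((q[:,:2]*1000).astype(np.float32)),"(was 485.8 -309.3 full)")
save("s3",p[150:330,60:300])
```

```text
travel [-0.21 -0.03 17.73] roll -0.08 at [ 0.4836 -0.312   0.2745] ang 79.47 t 12.5 F [ 1.1  0.9 -3.8] w 0.339
[[-0.9832, 0.1827, -0.0032], [0.1827, 0.9832, 0.002], [0.0035, 0.0014, -1.0]]
rim 495 ((486.24517822265625, -309.41656494140625), (120.22987365722656, 85.78922271728516), 79.70516967773438) (was 485.8 -309.3 full)
```

Request:
arm_command:
  rows:
    - {"travel":[-0.08,0,3],"roll":0,"fingers":0}
    - {"travel":[-0.08,0,7],"roll":0,"fingers":0}
    - {"travel":[-0.08,0,10.5],"roll":0,"fingers":0}
    - {"travel":[-0.08,0,13.5],"roll":0,"fingers":0}
    - {"travel":[-0.08,0,15.5],"roll":0,"fingers":0}
    - {"travel":[-0.08,0,16.5],"roll":0,"fingers":0}
    - {"travel":[-0.08,0,17.2],"roll":0,"fingers":0}
    - {"travel":[-0.08,0,17.6],"roll":0,"fingers":0}
    - {"travel":[-0.08,0,17.6],"roll":0,"fingers":0}

```text
time_s: 13.45
tcp_pos: [0.4854, -0.3123, 0.1009]
ee_rot: [[-0.983, 0.182, 0.001], [0.182, 0.983, 0.0], [-0.001, 0.0, -1.0]]
wrist_force: [-0.1, 2.0, -3.9]
gripper_width: 0.34
```

Request:
arm_command:
  rows:
    - {"travel":[0,0,0.2],"roll":0,"fingers":0}
    - {"travel":[0,0,0.3],"roll":0,"fingers":0}
    - {"travel":[0,0,0.3],"roll":0,"fingers":0}

```text
time_s: 13.75
tcp_pos: [0.4854, -0.3124, 0.0978]
ee_rot: [[-0.983, 0.182, 0.001], [0.182, 0.983, 0.0], [-0.001, 0.001, -1.0]]
wrist_force: [0.7, 5.0, -4.9]
gripper_width: 0.341
```

Request:
arm_command:
  rows:
    - {"travel":[0,0,0.15],"roll":0,"fingers":0}
    - {"travel":[0,0,0.15],"roll":0,"fingers":0}
    - {"travel":[0,0,0.15],"roll":0,"fingers":0}

```text
time_s: 14.05
tcp_pos: [0.4854, -0.3124, 0.0968]
ee_rot: [[-0.983, 0.182, 0.001], [0.182, 0.983, 0.0], [-0.001, 0.0, -1.0]]
wrist_force: [0.3, 5.5, -0.7]
gripper_width: 0.341
```

Run:
```python
from h import *
go(.4851,-.3123,.0972,79.55)
for n in ("scene","top"):
    p,d=capture(n); P=pts(n,d)
    X,Y,Z=[P[...,i] for i in range(3)]
    rr=(d>0)&(X>.43)&(X<.55)&(Y>-.38)&(Y<-.24)
    for a,b in((.05,.063),(.066,.082)):
        q=P[rr&(Z>a)&(Z<b)]; print(n,len(q),cv2.minAreaRect((q[:,:2]*1000).astype(np.float32)) if len(q) else 0,np.median(q[:,2]))
    if n=="scene": save("s4",cv2.resize(p[180:290,110:240],None,fx=5,fy=5,interpolation=cv2.INTER_CUBIC))
```

```text
travel [ 0.03  0.01 -0.04] roll -0.04 at [ 0.4854 -0.3124  0.0968] ang 79.51 t 14.05 F [ 0.3  5.5 -0.7] w 0.341
scene 450 ((486.3215026855469, -309.58489990234375), (120.01305389404297, 85.04132843017578), 79.56000518798828) 0.05585882002565096
scene 523 ((489.135498046875, -314.3948669433594), (89.86676025390625, 59.333641052246094), 78.8881607055664) 0.07176537066595967
top 89 ((452.46905517578125, -298.9888916015625), (114.80625915527344, 63.159690856933594), 54.84820556640625) 0.05601586363663058
top 65 ((480.59429931640625, -306.61468505859375), (84.11111450195312, 48.49503707885742), 78.42076110839844) 0.07108302258737886
```

View pics/s4.png

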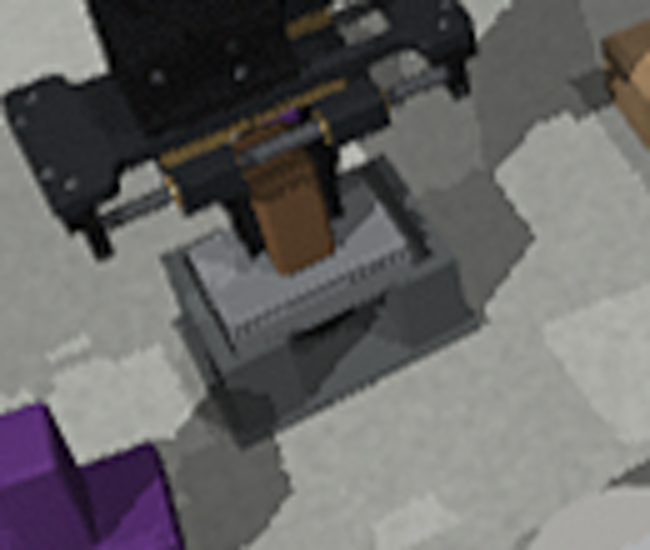

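The housing (px 300,265 in the crop) lies inside the rim at its original height (71.8 mm), a few mm towards -y. Releasing.

Request:
arm_command:
  rows:
    - {"travel":[0,0,0],"roll":0,"fingers":45}
    - {"travel":[0,0,0],"roll":0,"fingers":60}
    - {"travel":[0,0,0],"roll":0,"fingers":80}
    - {"travel":[0,0,0],"roll":0,"fingers":80}
    - {"travel":[0,0,-2],"roll":0,"fingers":80}
    - {"travel":[0,0,-5],"roll":0,"fingers":80}
    - {"travel":[0,0,-9],"roll":0,"fingers":80}
    - {"travel":[0,0,-13],"roll":0,"fingers":80}
    - {"travel":[0,0,-17],"roll":0,"fingers":60}
    - {"travel":[0,0,-17],"roll":0,"fingers":46}

```text
time_s: 15.15
tcp_pos: [0.4877, -0.3148, 0.2734]
ee_rot: [[-0.983, 0.182, 0.012], [0.182, 0.983, -0.007], [-0.014, -0.005, -1.0]]
wrist_force: [0.8, -0.6, 0.6]
gripper_width: 0.695
```

Run:
```python
from h import *
s=sense(); p,d=capture("wrist"); P=pts("wrist",d,s)
go(.6062,-.0681,.20,76.6); print(np.round(s["joints"],1))
X,Y,Z=[P[...,i] for i in range(3)]
rr=(d>0)&(X>.41)&(X<.57)&(Y>-.40)&(Y<-.22)
for a,b,l in((.05,.0635,"rim"),(.067,.08,"housing"),(.13,.15,"handletop")):
    q=P[rr&(Z>a)&(Z<b)]; print(l,len(q),cv2.minAreaRect((q[:,:2]*1000).astype(np.float32)) if len(q) else 0,np.median(q[:,2]))
```

```text
travel [-7.25 26.35  7.  ] roll 2.9 at [ 0.4864 -0.3138  0.2699] ang 79.5 t 15.2 F [ 0.1  0.4 -0.7] w 0.654
[-16.8  15.8  -2.9   0.2 -70.4 -83.8]
rim 1245 ((485.5211181640625, -308.9008483886719), (120.28401184082031, 81.80638885498047), 79.66377258300781) 0.055898473194784026
housing 2072 ((487.4465637207031, -313.3291015625), (89.85143280029297, 55.54315948486328), 79.5594253540039) 0.07187380818048486
handletop 913 ((486.6104431152344, -313.0911865234375), (29.899580001831055, 34.65919494628906), 79.87059783935547) 0.13862720876399287
```

Request:
arm_command:
  rows:
    - {"travel":[-0.6,2,0],"roll":0.5,"fingers":46}
    - {"travel":[-1.6,6,0],"roll":1,"fingers":46}
    - {"travel":[-2.8,10,0],"roll":2,"fingers":46}
    - {"travel":[-3.9,14,0],"roll":2.9,"fingers":46}
    - {"travel":[-5,18,0],"roll":2.9,"fingers":46}
    - {"travel":[-6.1,22,0],"roll":2.9,"fingers":46}
    - {"travel":[-6.9,25,0],"roll":2.9,"fingers":46}
    - {"travel":[-7.25,26.35,0],"roll":2.9,"fingers":46}
    - {"travel":[-7.25,26.35,0],"roll":2.9,"fingers":46}
    - {"travel":[-7.25,26.35,0],"roll":2.9,"fingers":46}

```text
time_s: 16.2
tcp_pos: [0.6038, -0.0675, 0.2653]
ee_rot: [[-0.973, 0.232, -0.002], [0.232, 0.973, -0.0], [0.002, -0.001, -1.0]]
wrist_force: [-0.8, -0.8, 0.6]
gripper_width: 0.458
```

Run:
```python
from h import *
s=sense(); p,d=capture("wrist"); P=pts("wrist",d,s); save("w5",p)
go(.6062,-.0681,.033,76.6); print(np.round(s["joints"],1))
X,Y,Z=[P[...,i] for i in range(3)]
k=(d>0)&(np.hypot(X-.606,Y+.068)<.045)&(p.astype(int).sum(-1)<200)
for a,b,l in((.012,.024,"disc"),(.034,.046,"bar"),(.036,.044,"bar2")):
    q=P[k&(Z>a)&(Z<b)]; print(l,len(q),cv2.minAreaRect((q[:,:2]*1000).astype(np.float32)) if len(q) else 0,np.median(q[:,2]))
ok=(d>0)&(X>.44)&(X<.75)&(Y>-.18)&(Y<.2)&(Z>.04)&(Z<.049)
q=P[ok];print(cv2.minAreaRect((q[:,:2]*1000).astype(np.float32)))
print([(np.round(r["position"],4),r["p"]) for r in search_frame("wrist","knob_grip")])
```

```text
travel [-0.27  0.06 23.26] roll -0.06 at [ 0.6037 -0.0679  0.2656] ang 76.54 t 16.25 F [-0.7 -0.  -0.7] w 0.463
[   8.9   19.3    0.9    0.   -71.7 -112.3]
disc 834 ((607.0853271484375, -67.81245422363281), (57.17003631591797, 56.634849548339844), 75.56294250488281) 0.01496661075982278
bar 385 ((607.2573852539062, -68.6472396850586), (15.89427661895752, 49.85155487060547), 70.09310913085938) 0.04073322836155144
bar2 383 ((607.3077392578125, -68.66546630859375), (15.89427661895752, 49.744476318359375), 70.09310913085938) 0.04073815693437638
((590.56005859375, 12.7291259765625), (281.1435241699219, 199.7064208984375), 76.67311096191406)
[(array([ 0.4847, -0.2519,  0.0449]), 0.44)]
```

View pics/w5.png

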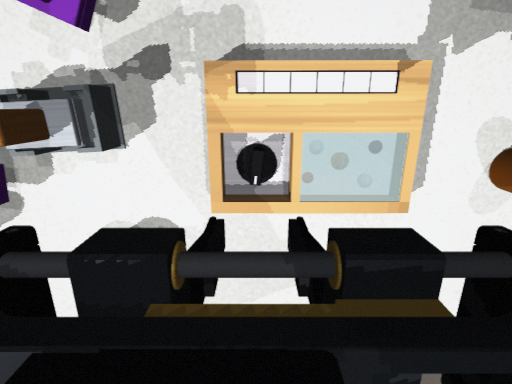

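The knob is at px (257,163): centre (0.6072, -0.0685), with the bar's normal at 70.1°. J6 is at -112°, so turning clockwise from here would run past its limit. I take a half turn of the tool first.

Request:
arm_command:
  rows:
    - {"travel":[0,0,0],"roll":-8,"fingers":46}
    - {"travel":[0,0,0],"roll":-16,"fingers":46}
    - {"travel":[0,0,0],"roll":-24,"fingers":46}
    - {"travel":[0,0,0],"roll":-32,"fingers":46}
    - {"travel":[0,0,0],"roll":-40,"fingers":46}
    - {"travel":[0,0,0],"roll":-48,"fingers":46}
    - {"travel":[0,0,0],"roll":-56,"fingers":46}
    - {"travel":[0,0,0],"roll":-64,"fingers":46}
    - {"travel":[0,0,0],"roll":-72,"fingers":46}
    - {"travel":[0,0,0],"roll":-80,"fingers":46}

```text
time_s: 17.3
tcp_pos: [0.6038, -0.0684, 0.2662]
ee_rot: [[-0.394, -0.919, 0.0], [-0.919, 0.394, -0.0], [-0.0, -0.0, -1.0]]
wrist_force: [-0.0, -0.1, 0.2]
gripper_width: 0.464
```

Request:
arm_command:
  rows:
    - {"travel":[0,0,0],"roll":-8,"fingers":46}
    - {"travel":[0,0,0],"roll":-16,"fingers":46}
    - {"travel":[0,0,0],"roll":-24,"fingers":46}
    - {"travel":[0,0,0],"roll":-32,"fingers":46}
    - {"travel":[0,0,0],"roll":-40,"fingers":46}
    - {"travel":[0,0,0],"roll":-48,"fingers":46}
    - {"travel":[0,0,0],"roll":-56,"fingers":46}
    - {"travel":[0,0,0],"roll":-64,"fingers":46}
    - {"travel":[0,0,0],"roll":-72,"fingers":46}
    - {"travel":[0,0,0],"roll":-80,"fingers":46}

```text
time_s: 18.3
tcp_pos: [0.6038, -0.0684, 0.2663]
ee_rot: [[0.837, -0.547, 0.0], [-0.547, -0.837, -0.0], [0.0, -0.0, -1.0]]
wrist_force: [0.4, 0.3, -0.4]
gripper_width: 0.459
```

Request:
arm_command:
  rows:
    - {"travel":[0,0,0],"roll":-8,"fingers":46}
    - {"travel":[0,0,0],"roll":-13.5,"fingers":46}
    - {"travel":[0,0,0],"roll":-13.5,"fingers":46}
    - {"travel":[0,0,0],"roll":-13.5,"fingers":46}

```text
time_s: 18.7
tcp_pos: [0.604, -0.0679, 0.2662]
ee_rot: [[0.939, -0.344, 0.0], [-0.344, -0.939, -0.0], [0.0, -0.0, -1.0]]
wrist_force: [0.1, 0.5, -0.2]
gripper_width: 0.457
```

```bash
python3 -c "
from h import *
go(.6072,-.0685,.033,250.1);print(np.round(sense()['joints'],1),np.round(sense()['ee_rot'],4))"
```

```text
travel [ 0.32 -0.05 23.32] roll -0.2 at [ 0.604  -0.0679  0.2662] ang -110.1 t 18.7 F [ 0.1  0.5 -0.2] w 0.457
[  8.8  19.2   0.9   0.  -71.7  61.1] [[ 9.391e-01 -3.436e-01  1.000e-04]
 [-3.436e-01 -9.391e-01 -0.000e+00]
 [ 1.000e-04 -0.000e+00 -1.000e+00]]
```

Request:
arm_command:
  rows:
    - {"travel":[0.32,-0.05,3],"roll":0,"fingers":46}
    - {"travel":[0.32,-0.05,7],"roll":0,"fingers":46}
    - {"travel":[0.32,-0.05,11],"roll":0,"fingers":46}
    - {"travel":[0.32,-0.05,15],"roll":0,"fingers":46}
    - {"travel":[0.32,-0.05,18],"roll":0,"fingers":46}
    - {"travel":[0.32,-0.05,20.5],"roll":0,"fingers":46}
    - {"travel":[0.32,-0.05,22.2],"roll":0,"fingers":46}
    - {"travel":[0.32,-0.05,23],"roll":0,"fingers":46}
    - {"travel":[0.32,-0.05,23],"roll":0,"fingers":46}

```text
time_s: 19.6
tcp_pos: [0.6069, -0.0679, 0.0351]
ee_rot: [[0.94, -0.342, -0.002], [-0.342, -0.94, -0.0], [-0.002, 0.001, -1.0]]
wrist_force: [0.2, -0.0, 0.4]
gripper_width: 0.458
```

Request:
arm_command:
  rows:
    - {"travel":[0,0,0.2],"roll":0,"fingers":30}
    - {"travel":[0,0,0.2],"roll":0,"fingers":15}
    - {"travel":[0,0,0.2],"roll":0,"fingers":5}
    - {"travel":[0,0,0.2],"roll":0,"fingers":5}
    - {"travel":[0,0,0.2],"roll":0,"fingers":5}

```text
time_s: 20.1
tcp_pos: [0.6078, -0.0679, 0.0349]
ee_rot: [[0.94, -0.34, 0.001], [-0.34, -0.94, -0.0], [0.001, 0.0, -1.0]]
wrist_force: [-0.7, -1.6, 2.1]
gripper_width: 0.18
```

Request:
arm_command:
  rows:
    - {"travel":[0,0,0],"roll":6,"fingers":5}
    - {"travel":[0,0,0],"roll":12,"fingers":5}
    - {"travel":[0,0,0],"roll":18,"fingers":5}
    - {"travel":[0,0,0],"roll":24,"fingers":5}
    - {"travel":[0,0,0],"roll":30,"fingers":5}
    - {"travel":[0,0,0],"roll":30,"fingers":5}

```text
time_s: 20.7
tcp_pos: [0.6078, -0.0679, 0.0349]
ee_rot: [[0.644, -0.765, 0.001], [-0.765, -0.644, -0.0], [0.001, -0.0, -1.0]]
wrist_force: [-0.6, -2.3, 4.1]
gripper_width: 0.179
```

```bash
python3 -c "
from h import *
go(.6072,-.0685,.033,187.9);print(sense()['moment'])"
```

```text
travel [0.01 0.08 0.19] roll 32.21 at [ 0.6078 -0.0679  0.0349] ang -139.89 t 20.7 F [-0.6 -2.3  4.1] w 0.179
[-0.59956198  0.42409769 -0.05969669]
```

Request:
arm_command:
  rows:
    - {"travel":[0,0,0],"roll":6,"fingers":5}
    - {"travel":[0,0,0],"roll":12,"fingers":5}
    - {"travel":[0,0,0],"roll":18,"fingers":5}
    - {"travel":[0,0,0],"roll":24,"fingers":5}
    - {"travel":[0,0,0],"roll":28,"fingers":5}
    - {"travel":[0,0,0],"roll":30,"fingers":5}
    - {"travel":[0,0,0],"roll":31.5,"fingers":5}
    - {"travel":[0,0,0],"roll":32.5,"fingers":5}
    - {"travel":[0,0,0],"roll":32.5,"fingers":5}

```text
time_s: 21.6
tcp_pos: [0.6077, -0.0679, 0.0349]
ee_rot: [[0.135, -0.991, 0.001], [-0.991, -0.135, -0.001], [0.001, -0.001, -1.0]]
wrist_force: [-0.5, -2.9, 6.8]
gripper_width: 0.176
```

```bash
python3 -c "
from h import *
go(.6072,-.0685,.033,187.9);print(sense()['moment'])"
```

```text
travel [0.05 0.06 0.19] roll -0.17 at [ 0.6077 -0.0679  0.0349] ang -172.27 t 21.6 F [-0.5 -2.9  6.8] w 0.176
[-0.64939985  0.55334852  0.19101391]
```

The tool has reached the stop angle and the moment has jumped. I let go, retreat and check.

Request:
arm_command:
  rows:
    - {"travel":[0,0,0],"roll":32,"fingers":20}
    - {"travel":[0,0,0],"roll":0,"fingers":30}

```text
time_s: 21.8
tcp_pos: [0.6077, -0.0674, 0.0343]
ee_rot: [[0.133, -0.991, 0.001], [-0.991, -0.133, 0.0], [-0.0, -0.001, -1.0]]
wrist_force: [0.3, 0.1, -0.1]
gripper_width: 0.239
```

I wrongly left "roll": 32 in the first row of that call. The tool is back at its angle now, and the check below will show whether it moved the knob.

Request:
arm_command:
  rows:
    - {"travel":[0,0,0],"roll":0,"fingers":42}
    - {"travel":[0,0,0],"roll":0,"fingers":42}
    - {"travel":[0,0,0],"roll":0,"fingers":42}
    - {"travel":[0,0,-2],"roll":0,"fingers":42}
    - {"travel":[0,0,-5],"roll":0,"fingers":42}
    - {"travel":[0,0,-9],"roll":0,"fingers":42}
    - {"travel":[0,0,-13],"roll":0,"fingers":42}
    - {"travel":[0,0,-18],"roll":0,"fingers":42}
    - {"travel":[0,0,-23],"roll":0,"fingers":42}
    - {"travel":[0,0,-23],"roll":0,"fingers":42}

```text
time_s: 22.8
tcp_pos: [0.6113, -0.0679, 0.2731]
ee_rot: [[0.132, -0.991, 0.017], [-0.991, -0.132, -0.0], [0.003, -0.017, -1.0]]
wrist_force: [-0.2, -0.3, 0.3]
gripper_width: 0.421
```

Run:
```python
from h import *
s=sense(); p,d=capture("wrist"); P=pts("wrist",d,s); save("w6",p); go(.6077,-.0679,.26)
def knob(P,p,d,n):
    X,Y,Z=[P[...,i] for i in range(3)]
    q=P[(d>0)&(np.hypot(X-.607,Y+.068)<.045)&(p.astype(int).sum(-1)<200)&(Z>.034)&(Z<.046)]
    print(n,"bar",len(q),cv2.minAreaRect((q[:,:2]*1000).astype(np.float32)) if len(q) else 0)
knob(P,p,d,"wrist")
r=np.radians(-13.3);ax=np.array([[np.cos(r),np.sin(r)],[-np.sin(r),np.cos(r)]])
p,d=capture("scene"); P=pts("scene",d); save("s6",p); knob(P,p,d,"scene")
q=(P[...,:2]-[.5176,.0304])@ax.T*1000; X,Y,Z=[P[...,i] for i in range(3)]
print([np.round(np.median(Z[(abs(q[...,0])<9)&(abs(q[...,1]+82.5-33*i)<12)]),4) for i in range(6)])
rr=(d>0)&(X>.43)&(X<.55)&(Y>-.38)&(Y<-.24)
for a,b in((.066,.08),(.13,.15)):
    q=P[rr&(Z>a)&(Z<b)]; print(len(q),cv2.minAreaRect((q[:,:2]*1000).astype(np.float32)),np.median(q[:,2]))
```

```text
travel [0.03 0.18 0.87] roll 0 at [ 0.6093 -0.0674  0.2687] ang -172.44 t 22.85 F [ 0.7  0.1 -0.6] w 0.418
wrist bar 352 ((608.3645629882812, -68.61610412597656), (14.146809577941895, 49.59539794921875), 8.084599494934082)
scene bar 94 ((608.6869506835938, -70.9289321899414), (15.858572006225586, 49.06364059448242), 8.718106269836426)
[np.float64(0.0457), np.float64(0.0455), np.float64(0.0455), np.float64(0.0454), np.float64(0.0453), np.float64(0.0455)]
567 ((488.3837585449219, -314.4188232421875), (89.38334655761719, 58.25730514526367), 80.33209991455078) 0.07184705491809329
186 ((489.1645202636719, -314.25897216796875), (30.140823364257812, 37.592559814453125), 78.61177062988281) 0.1383820420632959
```

View pics/s6.png

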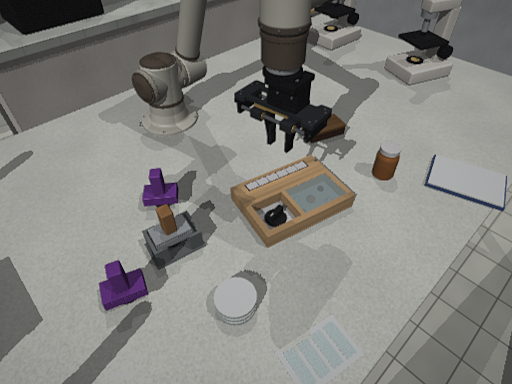

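The knob bar's normal is at 8.1°, which is 68.6° or 1.20 rad of turn. The links are flat, the roller is upright in the stand at (167,222), and the jar (386,161) and dishes (236,299) are unmoved. The arm is clear.

```bash
python3 -c "
from station import *
print(finish_job())"
```

```text
the job is handed in; nothing more can be done
None
```

The job is done and handed in after about 23 s of robot time; `finish_job` gives no verdict, so the results below are my own checks.

- **Strip:** I rolled it out and back at about 12–13 N. The wrist camera put every link about 2 mm above the wood, which is fully seated. The scene camera agreed to within a millimetre and showed the same after the knob was turned.
- **Roller:** it stands upright and released in its stand, with the housing at its original height. It sits about 3–4 mm towards -y of where it started, inside the rim's play.
- **Knob:** it is at about 1.2 rad, its stop, in both the wrist and scene cameras.
- **Other items:** the jar and dishes look unmoved in the last scene picture. The slide box is partly hidden behind the gripper there, but nothing came near it.

- **Side force:** there was about 5 N sideways on the wrist while I set the roller down, probably the housing touching the rim. It was gone after release.
- **My slip:** one release row carried a leftover clockwise roll while the fingers were opening on the knob. The check afterwards showed the knob still at its stop.

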